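# Run a round flask on a touch mixer at speed 5

## Robot

A 6-joint arm with a two-finger parallel gripper is mounted at the origin on the work surface. World frame = base frame: x ahead of the robot, y to its left, z up, the work surface at z = 0. Lengths are in mm, angles in rad, forces in N, time in s.
With the tool pointing down it reaches from about 325 to 875 mm from the base axis. Payload 4.4 kg.
Tool frame: the origin (TCP) lies on the centre line of the jaws, within the pads' length; the fingertips stand ahead of it and the grasp point (between the pads) lies 6 mm ahead of it (ctrl.tcp_to_tips is the z of the fingertips in the tool frame, in mm); z points along the fingers, y is the direction in which the jaws open and shut (so a half turn about z gives the same grasp; the last joint's range is limited). The gripper opens to 85 mm and grips with 20 to 120 N. Pads are 22 mm wide; open, the fingers measure 114 mm over their backs; the gripper's body (76 mm by 85 mm) begins 54 mm behind the grasp point. The pads swing forward as they close: fully open they stand 13 mm farther back than shut.
Start: joints at [-1.29, 0.207, 1.542, -0, 1.393, -0.15], TCP at [240.63, -522.231, 256.282] pointing down, gripper open.
Joint ranges: [-2.73, 2.73], [-0.86, 2.22], [0.23, 2.46], [-1.11, 4.25], [0.08, 2.63], [-2.82, 2.82]. Speed limits (rad/s): [2.79, 2.79, 3.14, 3.14, 3.14, 3.14].

## Interface

Orientations are given as a 3x3 rotation matrix whose columns are the frame's x, y, z axes.
In Python, from plant import ctrl, sensors, optics gives the robot as it stands. Calls block until the motion is done:
- ctrl.move_ptp(position, orientation): joint-space move of the TCP to a pose.
- ctrl.move_l(position, rot=None, vel=150, threshold=None): straight line of the TCP; rot=None keeps the orientation; vel is the mean speed in mm/s. With threshold (N) it stops when the force on the tool has changed by that much, and returns True; else False.
- ctrl.set_joints(angles): joint-space move.
- ctrl.gripper_to(opening, force=None): finger opening in mm; force is the grip in N (None keeps the last); returns when the fingers have stopped.
- ctrl.hold(seconds).
- ctrl.solve_ik(position, orientation): joint angles nearest the present ones, or None.
- sensors.read_state(): the state.
- optics.grab_frame(name): name is "scene" or "top" or "wrist"; returns (picture, depth): 384x512x3 uint8, red, green, blue; 384x512 float32, mm along the optical axis (not along the pixel's ray), 0 where there is no reading.
- optics.camera_params(name): a dict with "mtx" (3x3 intrinsics, pixels), "k1" (the pictures are not rectified: a ray, as slopes to the right and down, at radius r is drawn at 1 + k1 r^2 times it, then the intrinsics apply), "R" (3x3) and "t" (3): a world point X has camera coordinates R X + t; the wrist camera has in their place "T_tool_cam" (4x4, takes a point from camera to tool coordinates, whose origin is the TCP and whose axes are the flange's). Camera axes: x right, y down, z forward; pixel columns grow to the right and rows downward; lengths in mm; the calibration is good to about 2 mm. A picture is of the moment at which its call begins: read the wrist's pose just before it. camera_params takes no time and is no camera call.
A pose or a line that the arm cannot do raises ctrl.MotionError and nothing moves.
- ctrl.finish_job(): hands the job in, once; it reports no verdict.
The state is a dict: "t": time; "q": joint angles; "qvel": joint speeds; "tau": joint torques, N m; "eef_pos": TCP position; "eef_rot": TCP orientation; "force": force on the tool from outside, world axes, zero at the start; "wrist_torque": the same for the moment, N m; "grip_width": finger opening in mm.
Only numpy, scipy, OpenCV 4.12 (cv2) and the standard library are available. Lean on these libraries where they do the work, as an engineer would, in place of code of your own. Each camera call takes 0.05 s, during which the arm holds its last target.

## Task

First turn the mixer's speed sleeve to 5. Then lift the stoppered round flask out of its cork ring, set it upright in the mixer's sprung ring cradle and press it down against the spring, most of the way to the stop, and finish while still holding the flask pressed down. Leave the other things on the bench where they are.

Things in the scene. Friction and masses are not known exactly. Their poses are not given: they have to be found in the camera images.
- mixer: White bench mixer, a fixed box 160 (its x) x 270 (its y) mm with a flat deck 70 mm above the bench. Origin: centre of its underside; x runs across its short side, pointing away from the robot at yaw 0 (yaw within about 0.35 rad), y along its long side, z up. The speed sleeve stands on the deck at (0, -70) mm, the ring cradle at (0, +70) mm.
- sleeve_grip (a point): Point on the upright axis of the speed sleeve at a good height to grip it, 27 mm above the deck (97 mm above the bench). The sleeve is a dark knurled steel cylinder 44 mm in diameter, from the deck up to 42 mm above it (flat top, no rim), turning about the vertical. A white line on its top and side and a small white tab at its foot (reaching 31 mm from the axis, just above the deck) are its pointer. Site x axis = direction of the pointer.
- sleeve (a joint): Sleeve angle, rad, growing clockwise seen from above, 0 to 2.1. Black numbers 1 to 7 lie on a white disc round it, 44 mm from its axis, 20 degrees apart: number n is at 0.35*(n-1), so 5 is 1.40. 4 lies in the mixer's +x direction, 1 to 3 towards the cradle (+y), 5 to 7 on the other side. Stops at 1 and 7. A detent (about 0.1 N m) pulls it to the nearest number. It starts at 1, 2 or 3.
- cradle_rim (a point): Centre of the mouth of the sprung ring cradle, at its upper rim (126 mm above the bench when up); z up. The cradle is an open black funnel ring, rim 93 mm outside diameter, narrowing at about 45 degrees over 20 mm to a hole about 43 mm wide, on a spring post. A 70 mm bulb centred in it seats with its bulb centre about 11.5 mm above the rim. The point moves down with the cradle.
- cradle (a joint): How far the cradle is pressed down, m: 0 up, 0.016 at its hard stop. Spring: about 5 N before it begins to move, about 13 N at the stop; the weight of the flask alone does not move it.
- cork_ring: Fixed cork ring on the bench, a round-sectioned hoop 90 mm outside, 42 mm hole, 24 mm high. Origin: centre of its underside. The flask stands in it at the start.
- flask_neck (a point): Centre of the neck of the loose round-bottomed flask, the place to grip it. Amber glass, 0.11 to 0.22 kg: ball-shaped bulb 70 mm in diameter, straight neck 26 mm in diameter bare from 24 mm below this point to 20 mm above it, then a grey stopper 31 mm in diameter and 10 mm thick (top 30 mm above this point). z runs up the neck. The underside of the bulb is 92 mm below this point; in the cork ring this point is about 103 mm above the bench.
- flask_bulb (a point): Centre of the flask's bulb, on the neck's axis, 57 mm below point flask_neck.
- tube_rack: Bystander: loose yellow rack of capped tubes, 70 x 130 mm, 82 mm high. Origin: centre of its underside.
- conical_flask: Bystander: loose clear conical flask, 80 mm base, 102 mm high. Origin: centre of its underside.
- reagent_jar: Bystander: loose clear jar with a blue cap, 64 mm diameter, 85 mm high. Origin: centre of its underside.
- tip_box: Bystander: loose green box 85 x 120 mm, 55 mm high. Origin: centre of its underside.

How it is judged:
By the outcome, as a careful person would: the job done as asked, in the order asked, and still so for the second after the job is handed in, while the arm keeps its last pose, push and grip.
It also fails if it takes over 59 s, if anything falls off the work surface, if the arm or the gripper's body presses on something with over 40 N, if the wrist force passes 120 N, or if a joint passes its speed limit or range.

## Working session

There is one attempt and no reset: what is moved stays moved. The work goes in short steps, each a Python script; the robot and the scene stay as the last script left them, time stands still between calls to the robot, and variables do not carry over. Pictures are saved under pics/ and viewed, and the job is handed in when it is done.

```bash
ls; mkdir -p pics
python3 - <<'E'
from plant import ctrl, sensors, optics
import cv2,numpy as np
for n in ["scene","top"]:
    p,d=optics.grab_frame(n); cv2.imwrite(f"pics/{n}0.png",p[:,:,::-1]); np.save(f"pics/{n}0.npy",d)
    c=optics.camera_params(n); print(n,{k:np.round(v,3).tolist() for k,v in c.items()})
s=sensors.read_state(); print(s['t'],s['eef_pos'],np.round(s['eef_rot'],3).tolist(),ctrl.tcp_to_tips)
E
```

```text
pics
scene {'mtx': [[363.57, 0.0, 250.086], [0.0, 363.57, 196.511], [0.0, 0.0, 1.0]], 'k1': -0.067, 'R': [[0.297, 0.955, 0.004], [0.658, -0.201, -0.726], [-0.692, 0.218, -0.688]], 't': [-343.123, -309.339, 1450.387]}
top {'mtx': [[461.65, 0.0, 256.372], [0.0, 461.65, 188.706], [0.0, 0.0, 1.0]], 'k1': -0.03, 'R': [[-0.018, -1.0, -0.008], [-0.989, 0.019, -0.149], [0.149, 0.005, -0.989]], 't': [167.886, 634.742, 1518.395]}
0.1 [ 240.43762319 -521.60062322  255.20783585] [[0.908, 0.419, -0.001], [0.419, -0.908, 0.002], [0.0, -0.002, -1.0]] 25.0
```

View pics/scene0.png

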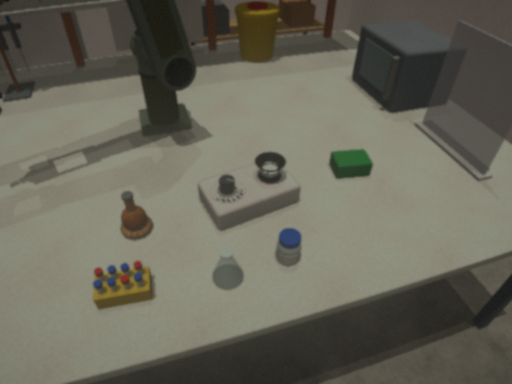

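View pics/top0.png

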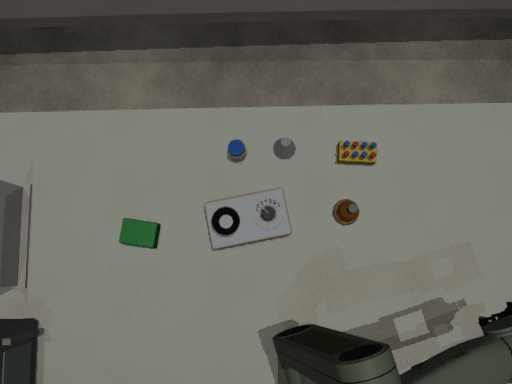

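The scene view shows the mixer at centre, with the flask in its cork ring near (135,215). In the top view the cradle is at about (225,221), the sleeve at (267,213) and the flask stopper at (352,209). I'll enlarge the top view to read these more closely.

```bash
cat > h.py <<'E'
import numpy as np, cv2
from plant import ctrl, sensors, optics
def ray(c,u,v):
    m=c['mtx']; x=(u-m[0,2])/m[0,0]; y=(v-m[1,2])/m[1,1]
    p=cv2.undistortPoints(np.array([[[u,v]]],float),np.array(m,float),np.array([c['k1'],0,0,0],float))[0,0]
    return np.array([p[0],p[1],1.])
def camRt(name,st=None):
    c=optics.camera_params(name)
    if name!='wrist': return c,np.array(c['R']),np.array(c['t'])
    T=np.eye(4);T[:3,:3]=st['eef_rot'];T[:3,3]=st['eef_pos']
    W=np.linalg.inv(T@np.array(c['T_tool_cam'])); return c,W[:3,:3],W[:3,3]
def atz(name,u,v,z,st=None):
    c,R,t=camRt(name,st); d=R.T@ray(c,u,v); o=-R.T@t
    return o+d*(z-o[2])/d[2]
def proj(name,X,st=None):
    c,R,t=camRt(name,st)
    p,_=cv2.projectPoints(np.array(X,float).reshape(-1,1,3),cv2.Rodrigues(R)[0],t,np.array(c['mtx'],float),np.array([c['k1'],0,0,0],float))
    return p[:,0]
def down(a):  # tool down, tool x axis at yaw a
    c,s=np.cos(a),np.sin(a); return np.array([[c,s,0],[s,-c,0],[0,0,-1.]])
def shot(name,fn,zoom=1):
    st=sensors.read_state(); p,d=optics.grab_frame(name); cv2.imwrite(f"pics/{fn}.png",p[:,:,::-1]); np.save(f"pics/{fn}.npy",d); return st,p,d
E
python3 - <<'E'
import cv2
p=cv2.imread('pics/top0.png')
cv2.imwrite('pics/top0c.png',cv2.resize(p[180:255,200:300],None,fx=8,fy=8,interpolation=cv2.INTER_CUBIC))
cv2.imwrite('pics/top0f.png',cv2.resize(p[190:235,320:370],None,fx=10,fy=10,interpolation=cv2.INTER_CUBIC))
E
```

```text
(no output)
```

View pics/top0c.png

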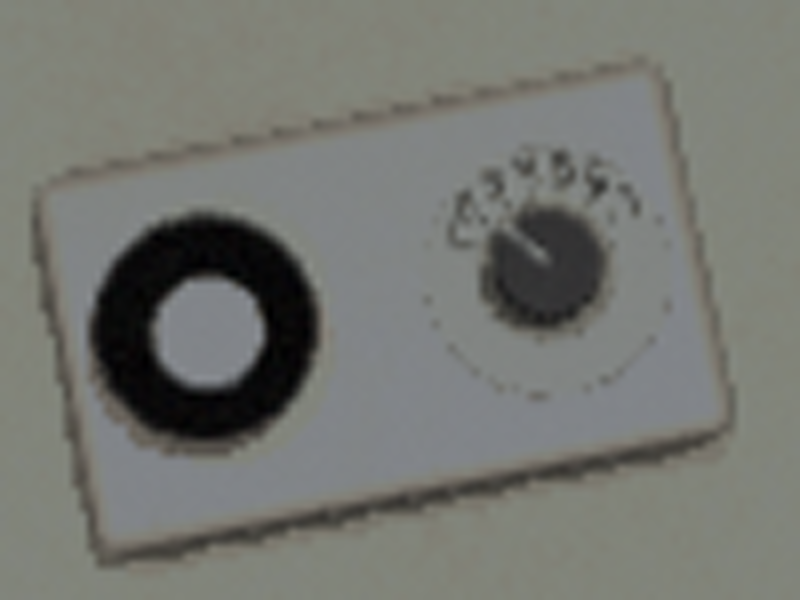

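View pics/top0f.png

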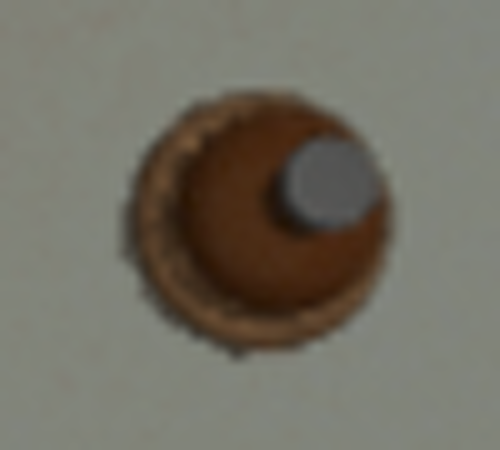

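Run:
```python
from h import *
f=lambda u,v:((u+.5)/8+199.5,(v+.5)/8+179.5)
g=lambda u,v:((u+.5)/10+319.5,(v+.5)/10+189.5)
C=atz('top',*f(206,326),126);S=atz('top',*f(546,266),112)
print('cradle',C.round(1),'sleeve',S.round(1))
d=C-S; print('dist',np.hypot(*d[:2]),'yaw',np.arctan2(-d[0],d[1]))
cs=np.array([atz('top',*f(*c),70) for c in [(40,188),(655,62),(730,425),(103,552)]]);print(cs.round(1),cs.mean(0))
tip=atz('top',*f(500,224),112); print('ptr',np.arctan2(*(tip-S)[[1,0]]))
print('ring',atz('top',*g(264,222),10).round(1),'bulb',atz('top',*g(285,205),46).round(1),'stop',atz('top',*g(332,182),133).round(1))
```

```text
cradle [525.9 256.6 126. ] sleeve [548.8 120.1 112. ]
dist 138.31990509342288 yaw 0.16580265412310344
[[589.4 329.5  70. ]
 [637.6  71.9  70. ]
 [485.6  45.   70. ]
 [438.4 303.8  70. ]] [537.75749134 187.5347753   70.        ]
ptr 0.8087362798421884
ring [ 557.2 -151.4   10. ] bulb [ 559.3 -152.    46. ] stop [ 557.7 -150.5  133. ]
```

Run:
```python
from h import *
print(np.round(optics.camera_params('wrist')['T_tool_cam'],3).tolist())
for a in [0.5,1.26,1.8,2.3]:
    q=ctrl.solve_ik([549,120,260],down(a)); print(a,None if q is None else np.round(q,2))
ctrl.move_ptp([525,150,300],down(1.8))
st,p,d=shot('wrist','w1'); print(st['t'],st['eef_pos'])
```

```text
[[0.0, -0.958, -0.286, 73.934], [1.0, 0.0, -0.0, -1.194], [0.0, -0.286, 0.958, -118.365], [0.0, 0.0, 0.0, 1.0]]
0.5 [ 0.06  0.18  1.57 -0.    1.4   1.13]
1.26 [ 0.06  0.18  1.57 -0.    1.4   0.37]
1.8 [ 0.06  0.18  1.57 -0.    1.4  -0.17]
2.3 [ 0.06  0.18  1.57 -0.    1.4  -0.67]
2.6833 [525.24177348 149.18869038 299.89821442]
```

View pics/w1.png

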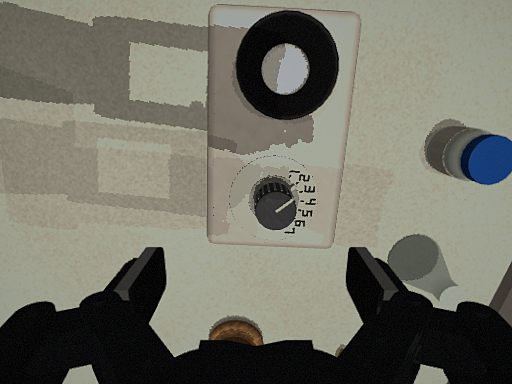

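Run:
```python
import cv2
p=cv2.imread('pics/w1.png')
cv2.imwrite('pics/w1s.png',cv2.resize(p[150:250,220:340],None,fx=6,fy=6,interpolation=cv2.INTER_CUBIC))
cv2.imwrite('pics/w1c.png',cv2.resize(p[0:130,220:360],None,fx=4,fy=4,interpolation=cv2.INTER_CUBIC))
```

```text
(no output)
```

View pics/w1s.png

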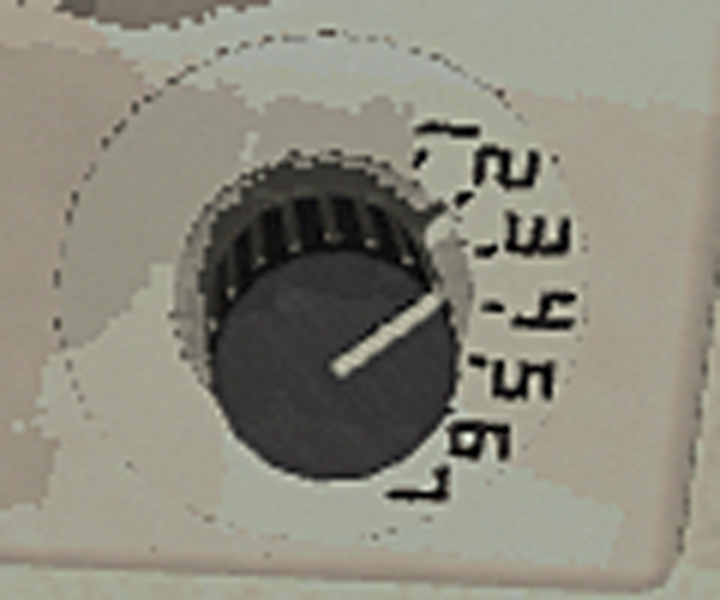

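View pics/w1c.png

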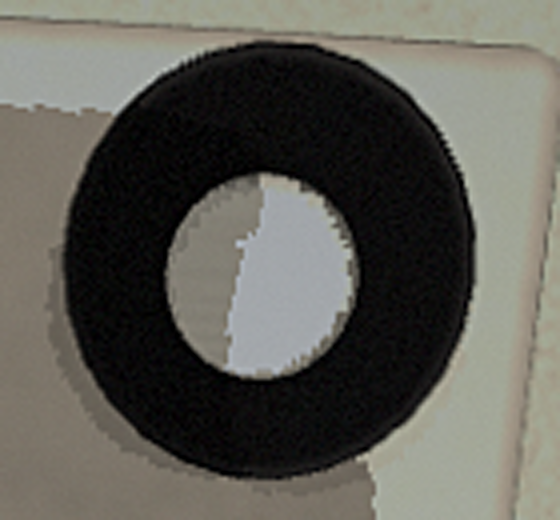

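Run:
```python
from h import *
st=sensors.read_state()
f=lambda u,v:((u+.5)/6+219.5,(v+.5)/6+149.5)
g=lambda u,v:((u+.5)/4+219.5,(v+.5)/4-.5)
S=atz('wrist',*f(338,363),112,st);C=atz('wrist',*g(270,260),126,st)
print(S.round(1),C.round(1)); d=C-S; print(np.hypot(*d[:2]),np.arctan2(-d[0],d[1]))
a,b=[atz('wrist',*f(*x),112,st) for x in [(338,370),(438,297)]]; print('ptr',np.arctan2(*(b-a)[[1,0]]))
for n,x in enumerate([(420,157),(463,198),(488,250),(494,307),(478,360)],1):
    t=atz('wrist',*f(*x),71,st)-S; print(n,np.arctan2(t[1],t[0]),np.hypot(*t[:2]), np.arctan2(t[1],t[0])-.349*(4-n))
```

```text
[554.5 120.9 112. ] [529.1 259.4 126. ]
140.8270303746585 0.18193840222913338
ptr 0.8934910595487302
1 1.2211401852081403 32.63015053623753 0.17414018520814034
2 0.8576630081703664 32.64065716002262 0.1596630081703665
3 0.49841642456083035 32.84395197133666 0.14941642456083037
4 0.1417332553104322 33.443954915071835 0.1417332553104322
5 -0.1984972542589825 33.63072238284955 0.1505027457410175
```

Run:
```python
from h import *
ctrl.move_ptp([551.5,120.5,210],down(0.873))
st,p,d=shot('wrist','w2'); print(st['t'],st['eef_pos'],st['grip_width'])
cv2.imwrite('pics/w2c.png',cv2.resize(p[200:384,150:370,::-1],None,fx=3,fy=3,interpolation=cv2.INTER_CUBIC))
print(proj('wrist',[[551.5,120.5,112]],st))
```

```text
3.575 [551.83750841 120.21960088 210.35451235] 85.66873281773107
[[255.89281949 207.16620988]]
```

View pics/w2c.png

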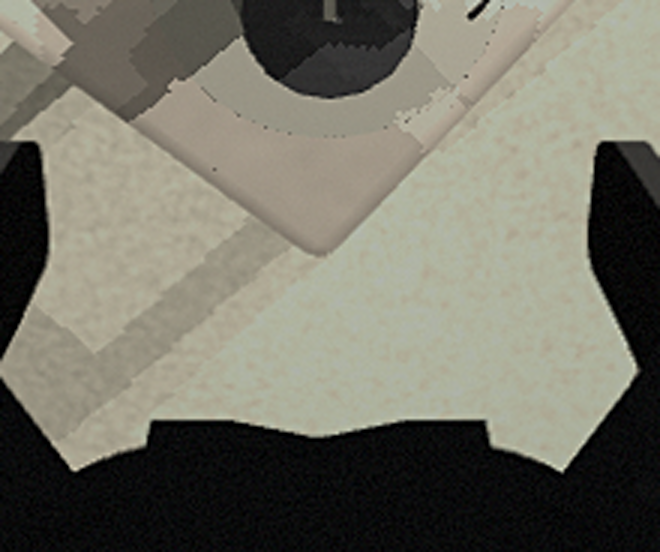

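Run:
```python
import cv2
p=cv2.imread('pics/w2.png')
cv2.imwrite('pics/w2s.png',cv2.resize(p[130:250,180:340],None,fx=5,fy=5,interpolation=cv2.INTER_CUBIC))
```

```text
(no output)
```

View pics/w2s.png

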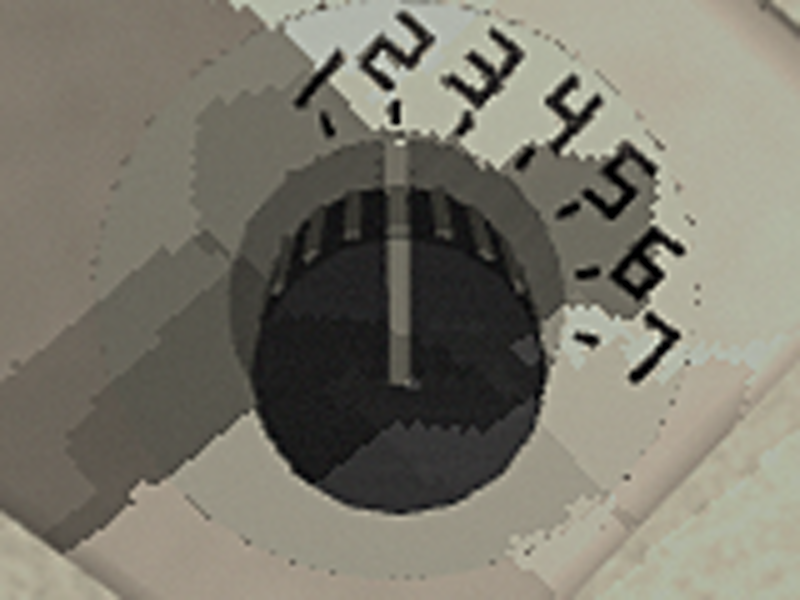

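Pointer is at 2. In the crop, the centre of the sleeve's top is at (400,372).

Run:
```python
from h import *
st=sensors.read_state()
print(atz('wrist',(400.5+.5)/5+179.5,(372+.5)/5+129.5,112,st))
```

```text
[555.45187106 120.70330914 112.        ]
```

Run:
```python
from h import *
print(ctrl.move_l([553,120.7,140],vel=120))
print(ctrl.move_l([553,120.7,104],vel=80,threshold=8))
f0=sensors.read_state()['force']
ctrl.gripper_to(60,20); ctrl.gripper_to(30,20)
st=sensors.read_state(); print(st['t'],st['eef_pos'],st['grip_width'],f0.round(2),st['force'].round(2),np.round(st['wrist_torque'],2))
shot('wrist','w3')
```

```text
False
False
5.6083 [554.78111505 119.64876295 105.00396025] 43.253843405710654 [0.31 1.05 0.49] [ 3.92 -4.36  1.8 ] [-0.64 -0.37 -0.  ]
```

View pics/w3.png

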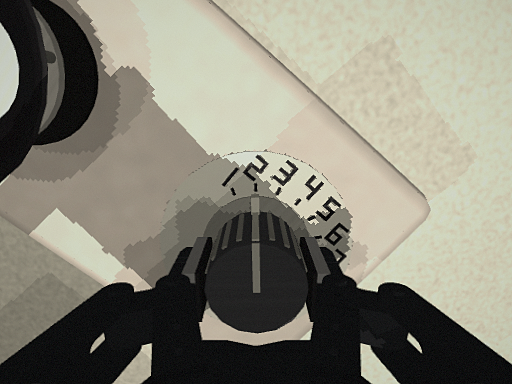

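Run:
```python
from h import *
P=[555.2,119.8,104]
ctrl.gripper_to(30,45); 
for a in [.873,.52,.17,-.175]:
    ctrl.move_l(P,down(a),vel=60)
    st=sensors.read_state(); print(st['t'],a,np.arctan2(st['eef_rot'][1,0],st['eef_rot'][0,0]).round(3),st['eef_pos'].round(1),st['force'].round(2),np.round(st['wrist_torque'],2))
st,p,d=shot('wrist','w4')
```

```text
6.125 0.873 0.873 [555.  119.6 105.1] [-3.17 -2.37  8.11] [-0.35  0.38 -0.06]
6.625 0.52 0.52 [555.4 119.2 105.1] [-1.62 -4.47  5.88] [-0.59  0.26  0.01]
7.125 0.17 0.17 [555.6 118.6 105.1] [-0.95 -5.22  5.3 ] [-0.78  0.15 -0.06]
7.6167 -0.175 -0.175 [555.6 118.1 105.1] [-2.02 -6.16  6.47] [-1.09  0.19 -0.06]
```

View pics/w4.png

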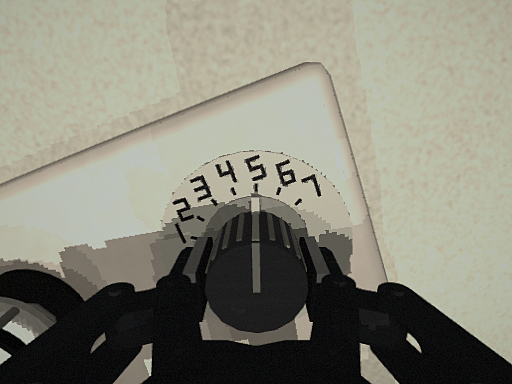

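Run:
```python
from h import *
ctrl.gripper_to(85,20)
st=sensors.read_state(); print(st['t'],st['eef_pos'],st['grip_width'])
ctrl.move_l([555.2,119.0,215],vel=150)
st,p,d=shot('wrist','w5')
cv2.imwrite('pics/w5s.png',cv2.resize(p[130:250,180:340,::-1],None,fx=4,fy=4,interpolation=cv2.INTER_CUBIC))
# flask look
ctrl.move_ptp([557,-151,260],down(1.3))
st,p,d=shot('wrist','w6');print(st['t'],st['eef_pos'],np.round(st['q'],2))
```

```text
8.1583 [554.99519832 120.06551578 103.77116897] 85.03666947120854
10.8 [ 556.88216458 -150.58409306  259.53127572] [-0.41  0.21  1.53  0.    1.4  -0.14]
```

View pics/w5s.png

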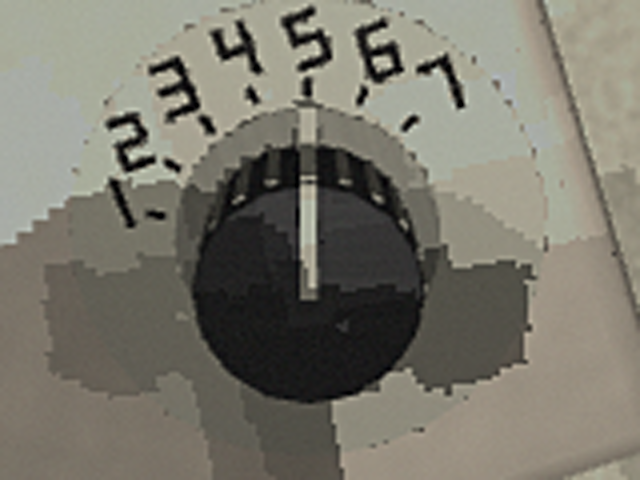

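View pics/w6.png

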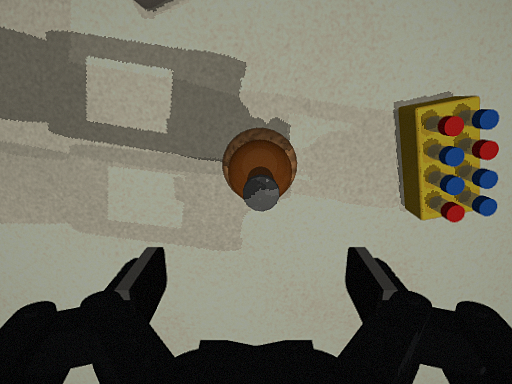

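Run:
```python
import sys
from h import *
st=sensors.read_state()
p=cv2.imread('pics/w6.png')
cv2.imwrite('pics/w6s.png',cv2.resize(p[115:225,200:320],None,fx=5,fy=5,interpolation=cv2.INTER_CUBIC))
print('stop',atz('wrist',262,192.5,133,st),'ring',atz('wrist',260,164,12,st),'rack corner',atz('wrist',400,107,75,st),atz('wrist',420,218,75,st), atz('wrist',480,97,75,st))
```

```text
stop [ 562.82152543 -148.75523114  133.        ] ring [ 562.86093954 -148.34452881   12.        ] rack corner [ 708.27525297 -118.58636349   75.        ] [ 713.09993439 -236.96196344   75.        ] [ 784.94463501 -129.23507696   75.        ]
```

View pics/w6s.png

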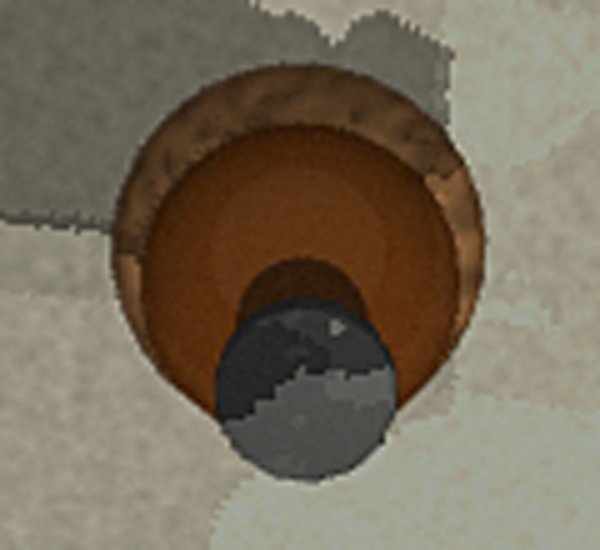

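Run:
```python
from h import *
P=np.array([562.5,-150,112.])
ctrl.move_l(P+[0,0,50],vel=150)
print(ctrl.move_l(P,vel=100,threshold=8))
f0=sensors.read_state()['force']
ctrl.gripper_to(45,20); ctrl.gripper_to(15,20)
st=sensors.read_state(); print(st['t'],st['eef_pos'],st['grip_width'],f0.round(2),st['force'].round(2),np.round(st['wrist_torque'],2))
shot('wrist','w7')
```

```text
False
13.075 [ 562.5888476  -150.02744831  112.2864734 ] 28.13444033138456 [-0.32 -0.62 -0.63] [-0.63 -0.06  1.53] [-0.01  0.12  0.01]
```

View pics/w7.png

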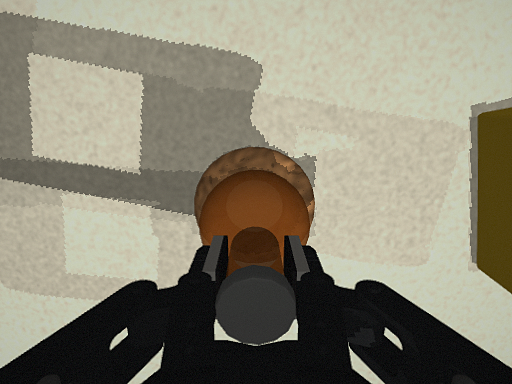

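Run:
```python
from h import *
ctrl.gripper_to(15,60)
st=sensors.read_state(); print(st['t'],st['eef_pos'],st['grip_width'],st['force'].round(2))
ctrl.move_l([562.5,-150,150],vel=80)
st=sensors.read_state(); print(st['t'],st['eef_pos'],st['grip_width'],st['force'].round(2))
ctrl.move_l([562.5,-150,280],vel=200)
shot('wrist','w8');shot('scene','s8')
p=cv2.imread('pics/s8.png'); cv2.imwrite('pics/s8c.png',cv2.resize(p[100:250,80:320],None,fx=3,fy=3,interpolation=cv2.INTER_CUBIC))
```

```text
13.3417 [ 562.43479596 -149.97494855  112.00219092] 25.552621447820826 [-0.9  -0.2   2.58]
13.9667 [ 562.59892942 -150.02782392  150.41809565] 25.62021288663569 [-0.39 -0.37 -1.54]
```

View pics/w8.png

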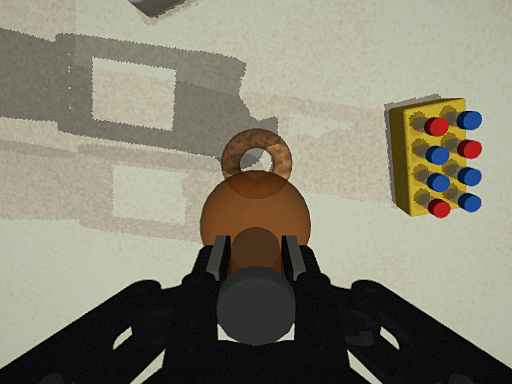

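View pics/s8c.png

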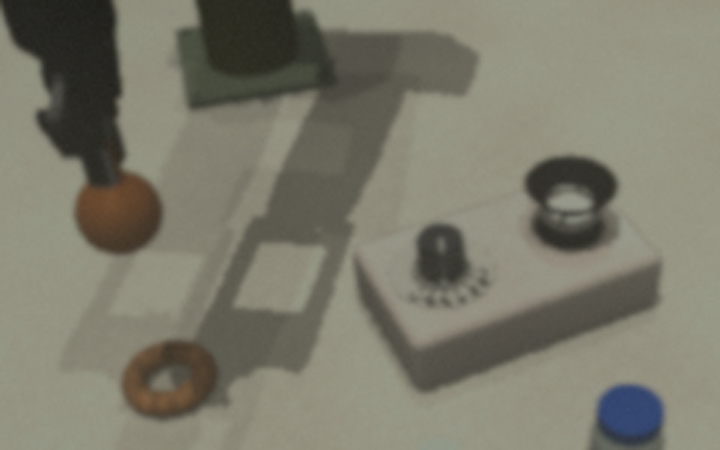

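Run:
```python
from h import *
st=sensors.read_state(); e=st['eef_pos']; print(e)
t=np.linspace(0,2*np.pi,36)
p=cv2.imread('pics/w8.png')
# expected: stopper top at TCP-9+30, bulb centre TCP-9-57
n=e-[0,0,9]
circ=np.c_[15.5*np.cos(t),15.5*np.sin(t),0*t+30]+n
for x in proj('wrist',circ,st): cv2.circle(p,tuple(int(v) for v in x.round()),1,(0,255,0),-1)
c,R,tt=camRt('wrist',st); o=-R.T@tt; b=n-[0,0,57]; D=np.linalg.norm(b-o);w=(b-o)/D
r=35*np.sqrt(1-(35/D)**2);cc=b-w*35**2/D
u=np.cross(w,[0,0,1]);u/=np.linalg.norm(u);v=np.cross(w,u)
for x in proj('wrist',cc+r*(np.outer(np.cos(t),u)+np.outer(np.sin(t),v)),st): cv2.circle(p,tuple(int(k) for k in x.round()),1,(0,255,255),-1)
cv2.imwrite('pics/w8o.png',cv2.resize(p[150:360,150:360],None,fx=2.8,fy=2.8))
```

```text
[ 561.22799868 -149.46905252  277.30119567]
```

View pics/w8o.png

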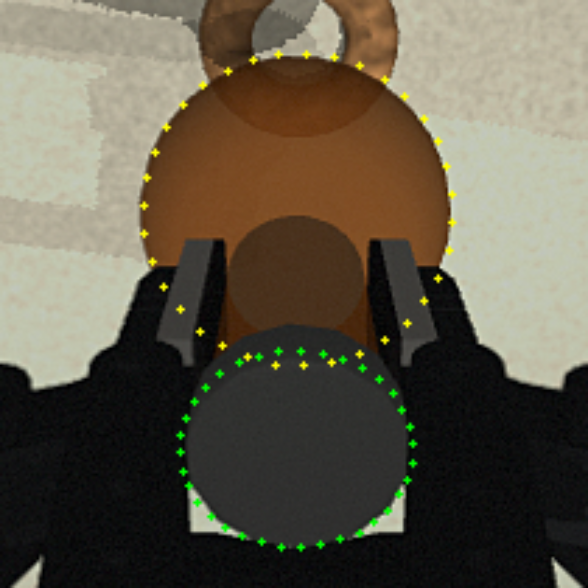

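Run:
```python
from h import *
ctrl.move_ptp([530.1,256.7,245],down(1.3)); ctrl.hold(0.3)
st,p,d=shot('wrist','w9'); shot('top','t9'); print(st['t'],st['eef_pos'],st['force'].round(2))
q=cv2.imread('pics/t9.png')
cv2.imwrite('pics/t9c.png',cv2.resize(q[170:270,190:310],None,fx=6,fy=6,interpolation=cv2.INTER_CUBIC))
```

```text
16.6833 [530.52613311 255.96415329 245.09109939] [ 0.08 -0.24 -2.52]
```

View pics/w9.png

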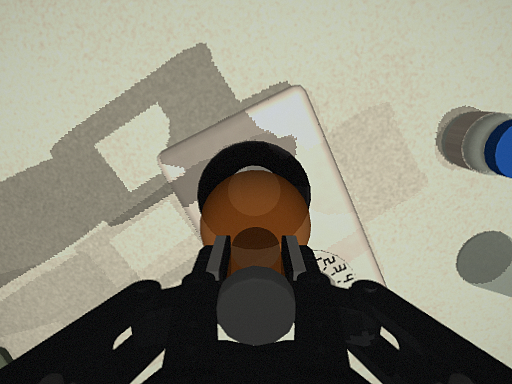

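View pics/t9c.png

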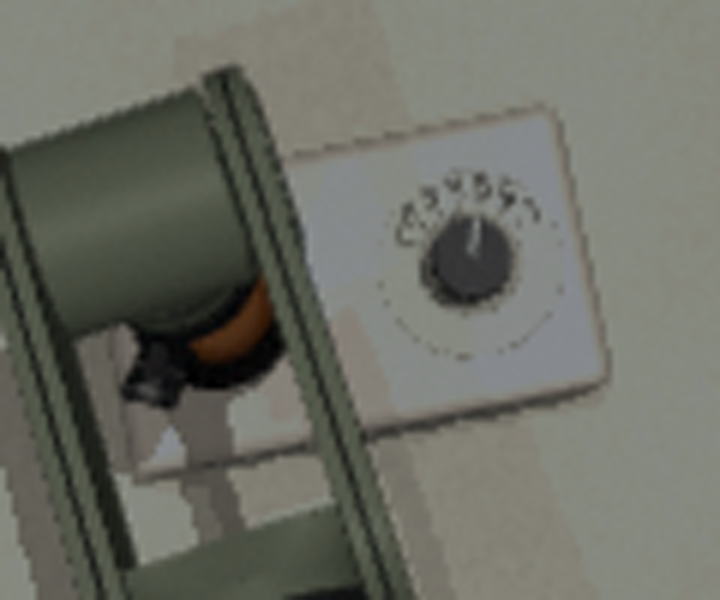

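Run:
```python
from h import *
st=sensors.read_state()
t=np.linspace(0,2*np.pi,60)
p=cv2.imread('pics/w9.png')
for x in proj('wrist',np.c_[46.5*np.cos(t)+530.1,46.5*np.sin(t)+256.7,0*t+126],st): cv2.circle(p,tuple(int(v) for v in x.round()),1,(0,255,0),-1)
cv2.imwrite('pics/w9o.png',cv2.resize(p[120:270,170:340],None,fx=4,fy=4,interpolation=cv2.INTER_CUBIC))
```

```text
(no output)
```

View pics/w9o.png

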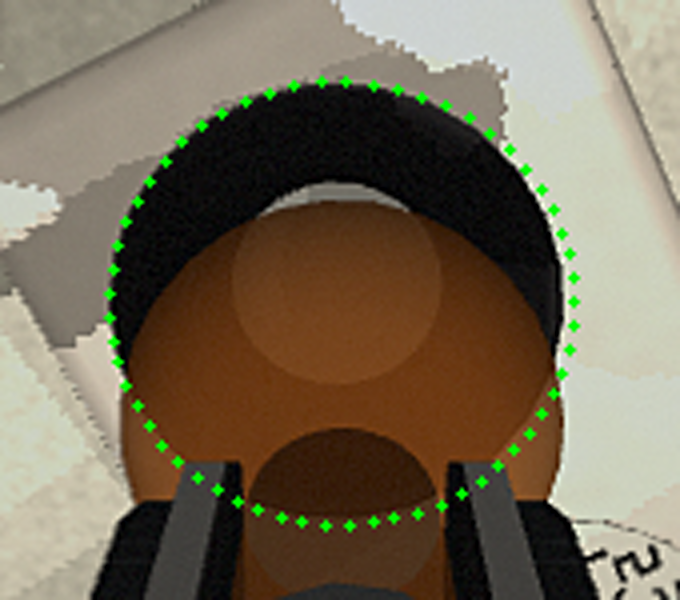

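Run:
```python
from h import *
ctrl.move_l([529.0,257.2,212],vel=80)
f0=sensors.read_state(); print(f0['eef_pos'].round(2),f0['force'].round(2))
print(ctrl.move_l([529.0,257.2,198],vel=25,threshold=3))
st=sensors.read_state(); print(st['t'],st['eef_pos'].round(2),st['grip_width'],st['force'].round(2),np.round(st['wrist_torque'],2))
shot('wrist','w10')
```

```text
[528.65 257.13 211.2 ] [ 0.01  0.71 -1.82]
True
17.8167 [529.48 257.36 201.09] 25.28793206601991 [0.58 0.88 2.67] [ 0.03 -0.14 -0.01]
```

View pics/w10.png

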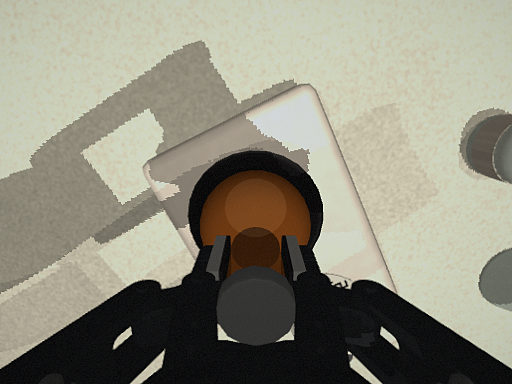

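Run:
```python
from h import *
for z in [202,200,198,195,192,190]:
    ctrl.move_l([529.0,257.2,z],vel=20); ctrl.hold(.3)
    st=sensors.read_state(); print(round(st['t'],1),z,st['eef_pos'].round(2),st['grip_width'].round(2),st['force'].round(2),np.round(st['wrist_torque'],2))
```

```text
Traceback (most recent call last):
AttributeError: 'float' object has no attribute 'round'
```

Run:
```python
from h import *
for z in [202,200,198,195,192,190]:
    ctrl.move_l([529.0,257.2,z],vel=20); ctrl.hold(.3)
    st=sensors.read_state(); print(round(st['t'],1),z,st['eef_pos'].round(2),round(st['grip_width'],2),st['force'].round(2),np.round(st['wrist_torque'],2))
```

```text
19.0 202 [529.36 257.25 202.18] 25.45 [3.27 1.38 3.17] [ 0.17 -0.8   0.02]
19.5 200 [529.35 257.24 200.24] 25.52 [4.46 1.02 4.27] [ 0.12 -0.97 -0.01]
20.1 198 [529.26 257.21 198.22] 25.49 [5.88 0.5  5.12] [ 0.13 -1.06  0.02]
20.7 195 [529.29 257.23 195.49] 25.88 [4.04 0.63 6.82] [ 0.11 -0.95 -0.  ]
21.3 192 [529.31 257.26 192.8 ] 25.67 [ 3.81 -0.07  7.56] [ 0.02 -0.86  0.03]
21.8 190 [529.34 257.29 191.06] 25.51 [4.04 1.42 7.95] [ 0.01 -0.77 -0.09]
```

Run:
```python
from h import *
for x,z in [(530.3,190),(530.3,188.2)]:
    ctrl.move_l([x,257.2,z],vel=20); ctrl.hold(.4)
    st=sensors.read_state(); print(round(st['t'],1),z,st['eef_pos'].round(2),round(st['grip_width'],2),st['force'].round(2),np.round(st['wrist_torque'],2))
st,p,d=shot('wrist','w11');shot('scene','s11'); _,_,dt=shot('top','t11')
q=cv2.imread('pics/s11.png');cv2.imwrite('pics/s11c.png',cv2.resize(q[120:230,190:320],None,fx=6,fy=6,interpolation=cv2.INTER_CUBIC))
t=np.linspace(0,2*np.pi,60)
q=cv2.imread('pics/w11.png'); e=st['eef_pos']
for h,col in [(126,(0,0,255)),(113,(0,255,0))]:
  for x in proj('wrist',np.c_[46.5*np.cos(t)+e[0],46.5*np.sin(t)+e[1],0*t+h],st): cv2.circle(q,tuple(int(v) for v in x.round()),0,col,-1)
cv2.imwrite('pics/w11o.png',cv2.resize(q[120:340,150:350],None,fx=2.7,fy=2.7,interpolation=cv2.INTER_CUBIC))
```

```text
22.5 190 [529.71 257.32 190.68] 25.46 [ 2.65 -0.19  8.4 ] [ 0.02 -0.38  0.04]
23.1 188.2 [529.72 257.33 189.06] 25.9 [1.82 0.3  9.57] [ 0.03 -0.36  0.03]
```

View pics/w11o.png

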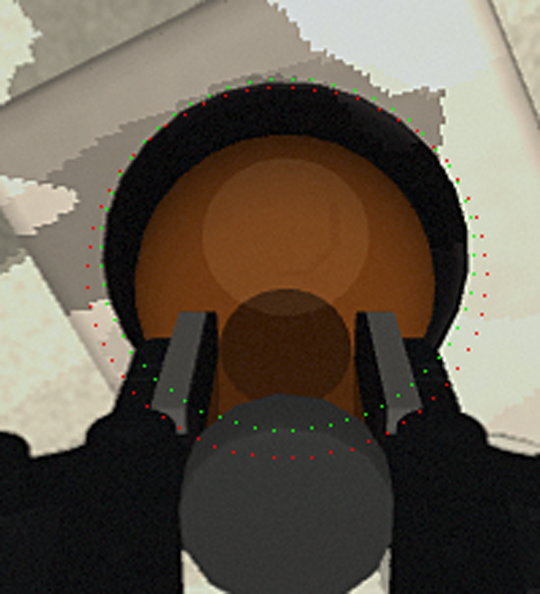

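View pics/s11c.png

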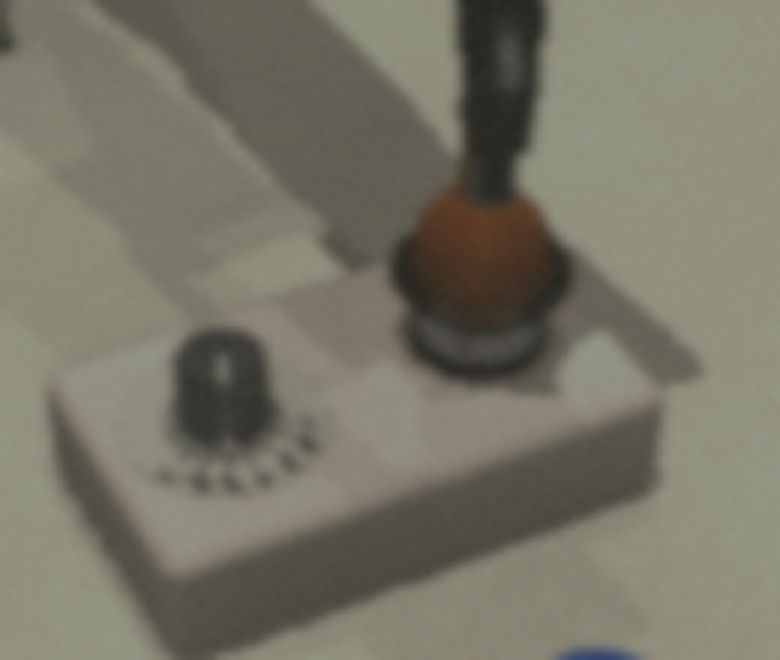

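Run:
```python
from h import *
st=sensors.read_state()
from copy import deepcopy
for fn,z in [('w9',245.09),('w11',None)]:
    s=dict(st)
    if z: s['eef_pos']=np.array([530.53,255.96,245.09])
    d=np.load(f'pics/{fn}.npy'); c,R,t=camRt('wrist',s)
    v,u=np.mgrid[130:260,150:350]; u=u.ravel();v=v.ravel();dd=d[v,u]; k=dd>0
    uv=cv2.undistortPoints(np.c_[u,v][k].astype(float)[:,None],np.array(c['mtx'],float),np.array([c['k1'],0,0,0.]))[:,0]
    X=np.c_[uv,np.ones(len(uv))]*dd[k][:,None]; W=(X-t)@R
    r=np.hypot(W[:,0]-529.7,W[:,1]-257.3)
    m=(r>43.5)&(r<46)&(W[:,2]>95); dk=(r>52)&(r<60)&(abs(W[:,2]-70)<8)
    print(fn,'rim',np.percentile(W[m,2],[50,80,95]).round(1),m.sum(),'deck',np.median(W[dk,2]).round(1))
```

```text
w9 rim [126.7 127.1 127.7] 508 deck 70.7
w11 rim [112.8 113.3 113.8] 860 deck 70.7
```

Run:
```python
from h import *
st=sensors.read_state(); print(st['t'],st['eef_pos'],st['force'].round(2),st['grip_width'])
ctrl.finish_job()
```

```text
23.275 [529.70945177 257.34927326 189.04441274] [1.24 1.59 8.75] 25.329152955092948
the job is handed in; nothing more can be done
```

I turned the speed sleeve clockwise from 2 to 5. Then I lifted the flask by its neck, set it upright in the sprung cradle, pressed it down, and handed the job in at 23.3 s while still holding it there.

- **Sleeve:** a wrist picture taken after I let go showed the pointer on the tick for 5. I did not look at the number closely again after pressing the flask.
- **Press depth:** the rim went from 126.7 to 112.8 mm in the wrist depth image, about 13.9 of the 16 mm. The arm height gave 13.5 to 14.4 mm. The spring force was about 11 N after allowing for the flask's weight, which suggests 12 to 13 mm, slightly less than the depth image.
- **Flask:** it was upright and centred in the grip, and it did not visibly slip. The remaining sideways force was about 2 N.
- **Disagreement:** the top and wrist cameras differed by about 5 mm in x. I went by the wrist camera, which matched where the gripper met the sleeve.
- **Other things on the bench:** nothing touched the rack, conical flask, jar or box that I could see, but I made no separate final check of their positions.

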